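Put the checked gauges and transmitter away

ROBOT

A 6-joint arm with a two-finger parallel gripper is mounted at the origin on the work surface. World frame = base frame: x ahead of the robot, y to its left, z up, the work surface at z = 0. Lengths are in mm, angles in degrees, forces in N, time in s.
With the tool pointing down it reaches from about 425 to 950 mm from the base axis. Payload 3.5 kg.
Tool frame: the origin (TCP) lies midway between the tips of the shut fingers; the grasp point (between the pads) lies 19 mm behind it; z points along the fingers, y is the direction in which the jaws open and shut (so a half turn about z gives the same grasp; the last joint's range is limited). The gripper opens to 85 mm and grips with 20 to 120 N. Pads are 22 mm wide; open, the fingers measure 114 mm over their backs; the gripper's body (76 mm by 85 mm) begins 54 mm behind the grasp point. The pads swing forward as they close: fully open they stand 13 mm farther back than shut.
Start: joints at [-83.022, 16.404, 90.338, -0, 73.258, -8.594], TCP at [181.239, -650.199, 231.325] pointing down, gripper open.
Joint ranges: [-158.93, 158.93], [-51.34, 127.21], [12.03, 142.37], [-87.48, 267.48], [13.55, 161.25], [-162.69, 162.69]. Speed limits (degrees/s): [159.86, 159.86, 180, 180, 180, 180].

INTERFACE

Orientations are given as a 3x3 rotation matrix whose columns are the frame's x, y, z axes.
In Python, from cell import * gives the robot as it stands.
- The arm moves only by the tool play_rows, never from a script. Its argument "commands" is a list that holds one entry, the list of rows, each a list of 7 numbers: the shift along the world's x, y, z in mm, then the turn, a rotation vector about the world's x, y, z in degrees, then the finger opening in mm, from 0 to 85.4. In form: [[[dx, dy, dz, rx, ry, rz, fingers], ...]]. A call has exactly 8 rows; each row is the pose to reach, as a shift and turn from the pose measured when the call began; what a row does not reach only later rows make up. A row lasts 1/12 s, in which the tool goes at most 41.7 mm and 7.16 degrees, less where a joint would pass 70% of its speed; a pose out of reach is approached as far as the arm can. A call with a gripper value outside its range is refused whole. The fingers move at their own pace and stop on an object; "grip_force" is the grip in N (left out, the last holds). Time passes only in rows, so rows that repeat a pose let the fingers close, or fill a call up. It gives the time, the measured TCP pose, the force and the opening at its end, in the units of the state.
- get_obs(): the state, without advancing time (a new reading comes with each control period).
- snapshot(name): name is "scene" or "top" or "wrist"; returns the picture (420x560x3 uint8, blue, green, red); there is no depth.
- get_calibration(name): a dict with "fov_y" (degrees; the focal length in pixels is half the picture's height over the tangent of half this angle, whatever the lens; pixels are square), "cx", "cy" (the principal point, pixels), "cam_to_world" (4x4, takes a point from camera to world coordinates). Camera axes: x right, y up, looking along -z (the intrinsics and any distortion apply to the point x, -y, -z); pixel columns grow to the right and rows downward; lengths in mm; the calibration is good to about 2 mm. A picture is of the moment at which its call begins: read the wrist's pose just before it. get_calibration takes no time and is no camera call; for the wrist camera it gives the pose at the moment of the call.
- job_done(): hands the job in, once; it reports no verdict.
Trained networks look in the newest picture that a camera, given by its name, has taken for a name from the list of things; names that differ only in an ending like _2 or _b are one class to them, and where a whole thing is asked for, a point or a joint stands for the part that bears it (a point fixed in the world has none). Each returns a list of dicts, best first, with "confidence" (0 to 1); they miss things now and then, are a little off and sometimes report something else, mostly with a low value. They report only what shows in the picture. A call takes as long as a camera call. They do not tell look-alikes from the thing itself.
- find_in(target, camera): "at" ([row, column] in pixels, amid what is visible of it).
- mark_of(target, camera): "at" ([row, column] in pixels: a listed point, or the origin of a listed thing).
The state is a dict: "time_s": time; "joint_positions": joint angles; "qvel": joint speeds; "effort": joint torques, N m; "tcp_pos": TCP position; "tcp_rot": TCP orientation; "ft_force": force on the tool from outside, world axes, zero at the start; "ft_torque": the same for the moment, N m; "width": opening from 0.0 (shut) to 1.0 (fully open).
Only numpy, scipy, OpenCV 4.12 (cv2) and the standard library are available. Lean on these libraries where they do the work, as an engineer would, in place of code of your own. Each camera call takes 0.05 s, during which the arm holds its last target. There are 200 camera calls.

TASK

The instruments have been checked; put them away. Lay each coloured pressure gauge flat, dial up, in the nest of its own colour with its stem in the nest's stem channel, and lay the steel transmitter in a groove of the ribbed rest, its round body across both combs, so that it stays there without rolling. Set them down rather than drop them, leave them lying still, and do not disturb the multimeter or the wrench.

Things in the scene. Friction and masses are not known exactly. Their poses are not given: they have to be found in the camera images.
- gauge_blue: Loose oxygen pressure gauge, blue case, white dial, lying dial up. Case: disc 62 mm across, 32 mm thick; origin at the centre of its underside, z up through the dial. Brass stem out of its side along -x at mid-thickness, 14 mm wide, tip 60 mm from the origin. About 0.2 kg. Grip the case across its y, near mid-thickness.
- gauge_yellow: Loose ammonia pressure gauge, yellow case, white dial, lying dial up. Case: disc 62 mm across, 32 mm thick; origin at the centre of its underside, z up through the dial. Brass stem out of its side along -x at mid-thickness, 14 mm wide, tip 60 mm from the origin. About 0.2 kg. Grip the case across its y, near mid-thickness.
- gauge_red: Loose fuel gas pressure gauge, red case, white dial, lying dial up. Case: disc 62 mm across, 32 mm thick; origin at the centre of its underside, z up through the dial. Brass stem out of its side along -x at mid-thickness, 14 mm wide, tip 60 mm from the origin. About 0.2 kg. Grip the case across its y, near mid-thickness.
- nest_blue: Fixed blue nest, base 108 x 100 mm, grey felt floor 6 mm above the bench. Origin on the bench under the centre of the round bay, z up. Rim 18 mm above the floor, inner radius 39 mm (8 mm play), closed at +x; 40 mm gaps at +y and -y for the fingers; 36 mm stem channel at -x. A gauge at the nest's x, y and yaw, 6 mm up, lies right; a stem over the closed rim tips it.
- nest_yellow: Fixed yellow nest, base 108 x 100 mm, grey felt floor 6 mm above the bench. Origin on the bench under the centre of the round bay, z up. Rim 18 mm above the floor, inner radius 39 mm (8 mm play), closed at +x; 40 mm gaps at +y and -y for the fingers; 36 mm stem channel at -x. A gauge at the nest's x, y and yaw, 6 mm up, lies right; a stem over the closed rim tips it.
- nest_red: Fixed red nest, base 108 x 100 mm, grey felt floor 6 mm above the bench. Origin on the bench under the centre of the round bay, z up. Rim 18 mm above the floor, inner radius 39 mm (8 mm play), closed at +x; 40 mm gaps at +y and -y for the fingers; 36 mm stem channel at -x. A gauge at the nest's x, y and yaw, 6 mm up, lies right; a stem over the closed rim tips it.
- transmitter: Loose steel transmitter, lying. Round body 36 mm in diameter, 92 mm long along x; origin on its axis at mid-length, 18 mm above the bench at the start. At -x a hexagon 16 mm long, 36 mm across flats (stops it rolling on the bench), then a 20 mm stub to 80 mm; at +x a black 26 mm connector to 70 mm. About 0.4 kg. Grip across the round body at the origin.
- rest: Fixed ribbed rest, white base 78 (x) x 104 x 8 mm; origin at its underside centre, z up. Two combs 12 mm thick at x = -25 and 25 mm, 38 mm clear between for fingers, each with 4 black ribs 6 mm wide at y = -42, -14, 14, 42, tops 29 mm up: 3 grooves along x at y = -28, 0, 28. In any groove, either way round, the round body spans both combs, axis 41.6 mm up; hexagon hangs beyond.
- multimeter: Bystander: orange and grey multimeter 150 x 76 x 36 mm lying flat on the bench to the robot's left, loose; origin at the centre of its underside, x along its length.
- wrench: Bystander: steel wrench lying on the bench to the robot's right, loose, about 180 mm long along its x.
There are look-alikes about, which are no part of the job. Leave any orange look-alike of the nest_yellow alone.

How it is judged:
By the outcome, as a careful person would: the job done as asked, in the order asked, and still so for the second after the job is handed in, with the robot touching nothing.
It also fails if it takes over 102 s, if anything falls off the work surface, if the arm or the gripper's body presses on something with over 40 N, if the wrist force passes 120 N, or if a joint passes its speed limit or range.

## Working session

There is one attempt and no reset: what is moved stays moved. The work goes in short steps, Python scripts to look and compute and a tool call to move; the robot and the scene stay as the last step left them, time stands still between calls to the robot, and variables do not carry over. Pictures are saved under pics/ and viewed, about 12 in all and at most 16, crops included, and the job is handed in when it is done.

Besides the shell and the picture viewer there is one more tool, called as name([rows], argument=value, ...), one row to a line, values as JSON. play_rows: Moves the arm, as the interface text tells. Its arguments: {"type":"object","properties":{"commands":{"type":"array","items":{"type":"array","items":{"type":"array","items":{"type":"number"}}}},"grip_force":{"type":"number"}},"required":["commands"]}

```bash
ls; mkdir -p pics; cat > h.py <<'E'
from cell import *
import numpy as np, cv2
def proj(P,c):
    M=np.linalg.inv(np.array(c["cam_to_world"])); f=210/np.tan(np.radians(c["fov_y"]/2))
    p=M[:3,:3]@np.asarray(P,float)+M[:3,3]
    return c["cy"]-f*p[1]/-p[2], c["cx"]+f*p[0]/-p[2]
def ray(rc,z,c):
    M=np.array(c["cam_to_world"]); f=210/np.tan(np.radians(c["fov_y"]/2))
    d=M[:3,:3]@np.array([(rc[1]-c["cx"])/f,-(rc[0]-c["cy"])/f,-1]); o=M[:3,3]
    return (o+d*(z-o[2])/d[2]).round(1)
E
python3 - <<'E'
from h import *
for n in("top","scene"):
    im=snapshot(n); cv2.imwrite(f"pics/{n}1.png",im); c=get_calibration(n); print(n,c)
    if n=="top":
        for t,z in [("gauge_blue",16),("gauge_yellow",16),("gauge_red",16),("nest_blue",6),("nest_yellow",6),("nest_red",6),("transmitter",18),("rest",10),("multimeter",20),("wrench",5)]:
            for d in mark_of(t,n): print(t,d["confidence"],np.round(d["at"]),ray(d["at"],z,c))
E
```

```text
pics
top {'fov_y': 51.995876419838524, 'cx': 282.0846465944309, 'cy': 216.6445157002073, 'cam_to_world': array([[ 9.46777946e-02,  9.73401370e-01, -2.08628589e-01,
         2.14820279e+02],
       [-9.95493146e-01,  9.37175811e-02, -1.45055565e-02,
         1.92200113e+01],
       [ 5.43243814e-03,  2.09061684e-01,  9.77887366e-01,
         1.44305313e+03],
       [ 0.00000000e+00,  0.00000000e+00,  0.00000000e+00,
         1.00000000e+00]])}
gauge_blue 0.67 [280. 380.] [ 336.2 -298.9   16. ]
gauge_yellow 0.67 [259. 193.] [347.2 319.3  16. ]
gauge_red 0.68 [182. 260.] [635.2 129.6  16. ]
gauge_red 0.54 [242. 319.] [444.6 -89.9  16. ]
nest_blue 0.6 [215. 402.] [ 565.4 -367.3    6. ]
nest_yellow 0.95 [202. 187.] [540.7 369.6   6. ]
nest_yellow 0.74 [187. 139.] [578.9 544.4   6. ]
nest_yellow 0.24 [186. 344.] [ 649.2 -163.7    6. ]
nest_red 0.95 [182. 258.] [634.2 133.5   6. ]
transmitter 0.7 [237. 266.] [445.7  87.2  18. ]
rest 0.62 [188. 345.] [ 641.8 -166.    10. ]
multimeter 0.65 [254. 151.] [351.7 461.7  20. ]
wrench 0.67 [287. 431.] [ 332.6 -471.7    5. ]
scene {'fov_y': 51.09533897970521, 'cx': 284.414352957314, 'cy': 210.1515969257228, 'cam_to_world': array([[-6.03847098e-01, -6.71769706e-01,  4.29061934e-01,
         1.09224613e+03],
       [ 7.97099937e-01, -5.08490578e-01,  3.25682394e-01,
         4.56721497e+02],
       [-6.09615165e-04,  5.38667609e-01,  8.42518151e-01,
         1.17276796e+03],
       [ 0.00000000e+00,  0.00000000e+00,  0.00000000e+00,
         1.00000000e+00]])}
```

```bash
python3 - <<'E'
import cv2
im=cv2.imread("pics/top1.png"); cv2.imwrite("pics/top1c.png",cv2.resize(im[130:330,100:500],(800,400),interpolation=cv2.INTER_CUBIC))
E
```

```text
(no output)
```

View pics/top1c.png

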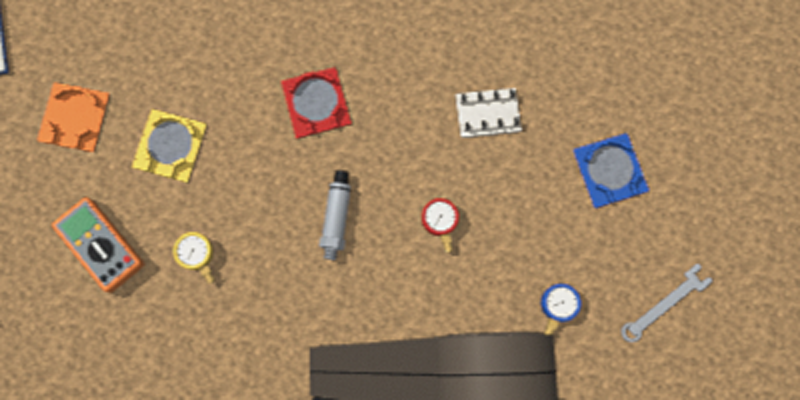

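View pics/scene1.png

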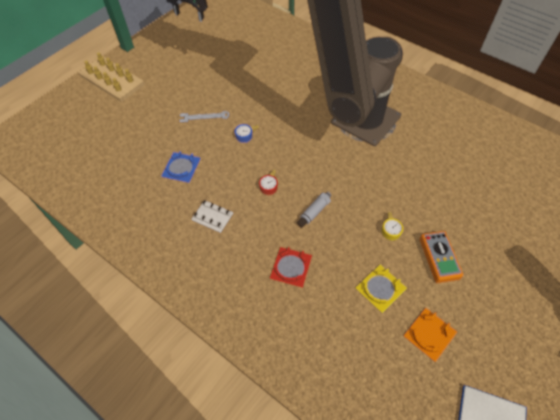

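The top view shows two candidates for nest_yellow. The one at (202,187) is yellow with a grey floor, so it fits. The one at (187,139) is orange with an orange floor, so it is the look-alike. The rest is at (187,345), the red nest at (182,258) and the blue nest at (215,402).

```bash
cat >> h.py <<'E'
def ang(a,b): 
    d=np.asarray(b)-np.asarray(a); return round(float(np.degrees(np.arctan2(d[1],d[0]))),1)
E
python3 - <<'E'
from h import *
snapshot("wrist") is not None
o=get_obs(); print(o["tcp_pos"],np.round(o["tcp_rot"],3).tolist(),o["width"])
M=np.array(get_calibration("wrist")["cam_to_world"]); print(M.round(3),get_calibration("wrist")["fov_y"])
c=get_calibration("top"); P=lambda x,y,z:ray((130+y/2,100+x/2),z,c)
for n,a,b in [("blue",(548,332),(561,302)),("yellow",(211,281),(193,250)),("red",(449,250),(440,216))]: print("g",n,ang(P(*a,16),P(*b,22)),P(*b,32))
for n,q in [("red",[(283,82),(337,68),(351,122),(297,137)]),("blue",[(575,152),(628,135),(648,188),(598,207)]),("yellow",[(152,110),(206,124),(187,181),(133,168)]),("rest",[(457,94),(517,90),(522,130),(463,135)])]:
    W=[P(*p,15) for p in q]; print(n,np.mean(W,0),ang(W[3],W[0]),ang(W[2],W[1]),ang(W[1],W[0])-90)
print("tx",P(342,175,18),P(330,255,18),ang(P(330,255,18),P(342,175,18)))
s=get_calibration("scene"); im=snapshot("scene")
for t,z in [("gauge_blue",0),("gauge_yellow",0),("gauge_red",0),("nest_blue",0),("nest_yellow",0),("nest_red",0),("transmitter",18),("rest",0)]:
    for d in mark_of(t,"scene"): print(t,d["confidence"],np.round(d["at"]),ray(d["at"],z,s))
E
```

```text
[ 181.2458901  -650.21053692  231.38165507] [[0.963, 0.268, 0.0], [0.268, -0.963, -0.0], [0.0, 0.0, -1.0]] 1.000030901761363
[[ 2.68000e-01  9.15000e-01  3.00000e-01  2.57546e+02]
 [-9.63000e-01  2.55000e-01  8.30000e-02 -6.29066e+02]
 [-0.00000e+00 -3.11000e-01  9.50000e-01  3.74908e+02]
 [ 0.00000e+00  0.00000e+00  0.00000e+00  1.00000e+00]] 66.17986789329828
g blue -19.3 [ 333.5 -298.6   32. ]
g yellow 36.6 [360.7 307.8  32. ]
g red 19.9 [455.8 -91.9  32. ]
red [636.875 133.3    15.   ] 20.1 19.7 20.799999999999997
blue [ 565.075 -378.8     15.   ] 25.0 22.2 23.400000000000006
yellow [535.85 375.4   15.  ] -9.3 -10.4 -9.400000000000006
rest [ 647.5   -164.825   15.   ] 12.2 10.2 9.5
tx [512.3  77.4  18. ] [375.5  83.6  18. ] -2.6
gauge_blue 0.53 [118. 204.] [ 352.1 -475.3    0. ]
gauge_yellow 0.93 [232. 391.] [360.2 310.5   0. ]
gauge_red 0.77 [189. 269.] [459.8 -86.1   0. ]
nest_blue 0.96 [169. 180.] [ 575.2 -376.7    0. ]
nest_yellow 0.9 [290. 377.] [550.  374.9   0. ]
nest_yellow 0.9 [337. 429.] [582.7 554.2   0. ]
nest_red 0.91 [267. 293.] [636.6 142.9   0. ]
transmitter 0.56 [213. 312.] [461.1  84.1  18. ]
transmitter 0.23 [212. 212.] [ 643.8 -164.7   18. ]
rest 0.57 [212. 211.] [ 641.4 -177.9    0. ]
```

play_rows([
  [[39,88,-8,0,0,-9,85],[78,176,-16,0,0,-18,85],[116,263,-24,0,0,-27,85],[155,351,-31,0,0,-35,85],[155,351,-31,0,0,-35,85],[155,351,-31,0,0,-35,85],[155,351,-31,0,0,-35,85],[155,351,-31,0,0,-35,85]],
])

```text
time_s: 1.77
tcp_pos: [315.9, -344.5, 204.5]
tcp_rot: [[0.943, -0.333, 0.001], [-0.333, -0.943, -0.001], [0.001, 0.0, -1.0]]
ft_force: [0.9, -0.7, 0.9]
width: 0.995
```

```bash
cat >> h.py <<'E'
def look(name,*ts):
    c=get_calibration("wrist"); im=snapshot("wrist"); o=get_obs()
    cv2.imwrite(f"pics/{name}.png",im); np.save("cal.npy",c,allow_pickle=True)
    print("tcp",np.round(o["tcp_pos"],1),"yaw",ang((0,0),(o["tcp_rot"][0][0],o["tcp_rot"][1][0])))
    for t,z in ts:
        for d in mark_of(t,"wrist"): print(t,d["confidence"],np.round(d["at"]),ray(d["at"],z,c))
def W(r,cc,z): return ray((r,cc),z,np.load("cal.npy",allow_pickle=True).item())
def seg(name,z,lo,hi,rmin=0,what=""):
    im=cv2.imread(f"pics/{name}.png"); h=cv2.cvtColor(im,cv2.COLOR_BGR2HSV); m=cv2.inRange(h,lo,hi)
    cs,_=cv2.findContours(m,cv2.RETR_EXTERNAL,cv2.CHAIN_APPROX_NONE)
    for q in sorted(cs,key=cv2.contourArea)[::-1][:2]:
        if cv2.contourArea(q)<150: continue
        w=np.array([W(p[0][1],p[0][0],z)[:2] for p in q],np.float32); print(what,"rect",cv2.minAreaRect(w),"circ",cv2.minEnclosingCircle(w))
E
python3 - <<'E'
from h import *
look("w1",("gauge_blue",0))
seg("w1",30,(100,100,40),(130,255,255),what="blue")
E
```

```text
tcp [ 317.7 -337.9  202.9] yaw -19.2
gauge_blue 0.79 [175. 241.] [ 330.6 -302.7    0. ]
blue rect ((333.40789794921875, -300.2577819824219), (59.01822280883789, 60.41008377075195), 18.88611602783203) circ ((334.1754150390625, -299.6249084472656), 31.186172485351562)
```

View pics/w1.png

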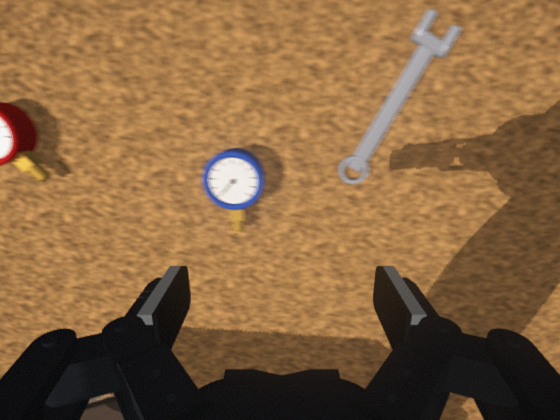

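```bash
python3 - <<'E'
from h import *
print(ang(W(231,237,16),(333.8,-300)),ang(W(231,237,16),W(181,234.5,32)))
E
```

```text
Traceback (most recent call last):
  File "h.py", line 12, in ang
    d=np.asarray(b)-np.asarray(a); return round(float(np.degrees(np.arctan2(d[1],d[0]))),1)
      ~~~~~~~~~~~~~^~~~~~~~~~~~~~
ValueError: operands could not be broadcast together with shapes (2,) (3,)
```

```bash
sed -i 's/d=np.asarray(b)-np.asarray(a)/d=np.asarray(b)[:2]-np.asarray(a)[:2]/' h.py; python3 - <<'E'
from h import *
print(W(231,237,16),ang(W(231,237,16),(333.8,-300)),ang(W(231,237,16),W(181,234.5,32)),W(181,234.5,32))
E
```

```text
[ 276.  -278.5   16. ] -20.4 -21.6 [ 332.8 -301.    32. ]
```

play_rows([
  [[8,19,-10,0,0,-1,85],[16,38,-40,0,0,-2,85],[16,38,-80,0,0,-2,85],[16,38,-120,0,0,-2,85],[16,38,-155,0,0,-2,85],[16,38,-180,0,0,-2,85],[16,38,-195,0,0,-2,85],[16,38,-205,0,0,-2,85]],
])

```text
time_s: 2.53
tcp_pos: [331.9, -302.6, -3.7]
tcp_rot: [[0.933, -0.361, -0.002], [-0.361, -0.933, 0.006], [-0.004, -0.004, -1.0]]
ft_force: [-0.5, 0.4, 0.2]
width: 0.99
```

play_rows([
  [[2,2,0,0,0,0,70],[2,2,0,0,0,0,50],[2,2,0,0,0,0,50],[2,2,0,0,0,0,50],[2,2,0,0,0,0,50],[2,2,0,0,0,0,50],[2,2,10,0,0,0,50],[2,2,25,0,0,0,50]],
], grip_force=45)

```text
time_s: 3.2
tcp_pos: [332.9, -299.3, 20.8]
tcp_rot: [[0.933, -0.361, -0.004], [-0.361, -0.933, 0.009], [-0.007, -0.007, -1.0]]
ft_force: [-0.9, -0.6, -2.4]
width: 0.711
```

play_rows([
  [[5,-2,40,0,0,6,50],[35,-12,80,0,0,12,50],[75,-25,120,0,0,19,50],[115,-38,155,0,0,26,50],[155,-51,160,0,0,33,50],[195,-64,160,0,0,39,50],[225,-74,160,0,0,44,50],[235,-78,160,0,0,44,50]],
])

```text
time_s: 3.87
tcp_pos: [570.6, -377.8, 183.2]
tcp_rot: [[0.92, 0.392, -0.006], [0.392, -0.92, 0.001], [-0.005, -0.004, -1.0]]
ft_force: [-0.5, -0.1, -2.6]
width: 0.715
```

```bash
python3 - <<'E'
from h import *
look("w2",("nest_blue",0))
seg("w2",24,(100,100,40),(130,255,255),what="blue")
seg("w2",6,(0,0,60),(179,45,200),what="grey")
E
```

```text
tcp [ 575.3 -379.6  181.9] yaw 23.0
nest_blue 0.69 [274. 281.] [ 466.5 -420.4    0. ]
nest_blue 0.57 [179. 283.] [ 571.2 -378.9    0. ]
blue rect ((488.20068359375, -411.9366149902344), (283.851318359375, 169.10751342773438), 23.09931755065918) circ ((491.5989990234375, -412.85504150390625), 145.5264892578125)
grey rect ((395.7020568847656, -446.8657531738281), (78.50360107421875, 139.22567749023438), 15.892829895019531) circ ((422.45001220703125, -439.25), 69.85711669921875)
grey rect ((571.8599243164062, -380.0921630859375), (72.01863098144531, 74.2090835571289), 26.42063331604004) circ ((572.561279296875, -379.49871826171875), 37.86894607543945)
```

View pics/w2.png

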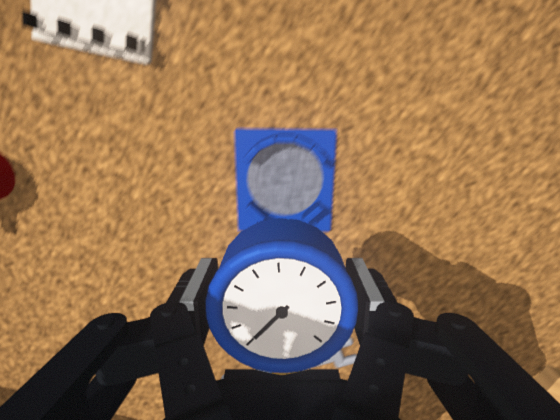

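```bash
python3 - <<'E'
import cv2,numpy as np
t=cv2.imread("pics/top1.png");w=cv2.imread("pics/w2.png")
f=lambda im,r,c,h:cv2.resize(im[r-h:r+h,c-h:c+h],(390,290) if 0 else (300,300),interpolation=cv2.INTER_CUBIC)
s=cv2.imread("pics/scene1.png")
a=np.hstack([f(w,180,285,60),f(s,168,180,25)]);b=np.hstack([f(s,290,380,28),f(s,267,292,26)])
cv2.imwrite("pics/m1.png",np.vstack([a,b]))
E
```

```text
(no output)
```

View pics/m1.png

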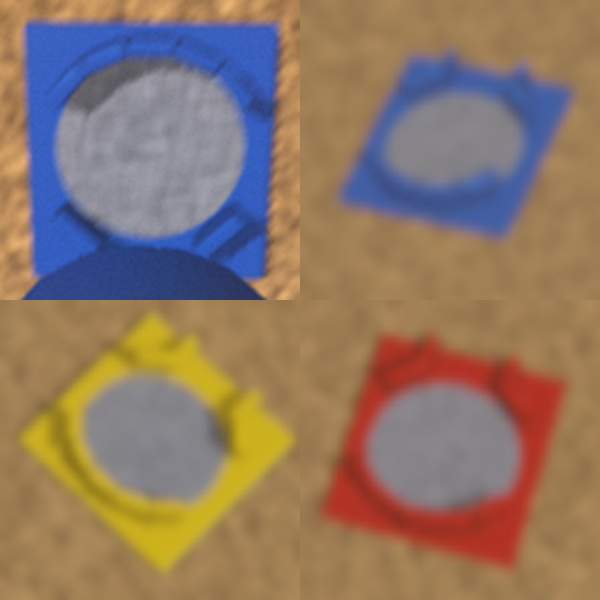

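play_rows([
  [[-3,0,-30,0,0,0.5,50],[-3,0,-70,0,0,0.5,50],[-3,0,-108,0,0,0.5,50],[-3,0,-140,0,0,0.5,50],[-3,0,-160,0,0,0.5,50],[-3,0,-170,0,0,0.5,50],[-3,0,-176,0,0,0.5,50],[-3,0,-178,0,0,0.5,50]],
])

```text
time_s: 4.63
tcp_pos: [568.8, -378.4, 3.6]
tcp_rot: [[0.917, 0.398, -0.007], [0.398, -0.917, 0.002], [-0.005, -0.004, -1.0]]
ft_force: [0.4, -0.9, -2.4]
width: 0.718
```

play_rows([
  [[3,-1,-1,0,0,0,50],[3,-1,-2,0,0,0,50],[3,-1,-2,0,0,0,50],[3,-1,-2,0,0,0,70],[3,-1,-2,0,0,0,80],[3,-1,-2,0,0,0,80],[3,-1,15,0,0,0,80],[3,-1,50,0,0,0,80]],
])

```text
time_s: 5.3
tcp_pos: [568.7, -376.8, 48.8]
tcp_rot: [[0.917, 0.398, -0.014], [0.398, -0.917, 0.009], [-0.01, -0.014, -1.0]]
ft_force: [0.7, 0.6, 0.3]
width: 0.934
```

play_rows([
  [[0,2,40,0,0,0,85],[-6,20,80,0,0,0,85],[-20,55,115,0,0,-1,85],[-35,92,135,0,0,-2,85],[-50,130,145,0,0,-3,85],[-64,167,150,0,0,-3,85],[-79,205,150,0,0,-3,85],[-95,243,150,0,0,-3,85]],
])

```text
time_s: 5.97
tcp_pos: [477.9, -143.1, 200.5]
tcp_rot: [[0.937, 0.349, -0.01], [0.349, -0.937, 0.008], [-0.007, -0.011, -1.0]]
ft_force: [0.9, 0.4, 0.2]
width: 0.995
```

```bash
python3 - <<'E'
from h import *
look("w3",("gauge_red",0),("transmitter",18))
im=cv2.imread("pics/w3.png");h=cv2.cvtColor(im,cv2.COLOR_BGR2HSV)
m=cv2.inRange(h,(170,120,40),(179,255,255))|cv2.inRange(h,(0,150,40),(5,255,255))
n,l,s,ce=cv2.connectedComponentsWithStats(m)
for i in range(1,n):
    if s[i,4]>100: 
        q=np.argwhere(l==i); w=np.array([W(*p,30)[:2] for p in q],np.float32); print(s[i],cv2.minEnclosingCircle(w))
t=snapshot("top");cv2.imwrite("pics/top2.png",t)
a=cv2.resize(t[190:240,370:440],(560,400),interpolation=cv2.INTER_CUBIC)
o=np.zeros((600,560,3),np.uint8); o[:200,:280]=cv2.resize(a,(280,200)); o[180:600]=im; cv2.imwrite("pics/m2.png",o)
E
```

```text
tcp [ 474.1 -136.4  198.4] yaw 20.6
gauge_red 0.65 [181. 229.] [450.5 -89.5   0. ]
transmitter 0.79 [126.  65.] [451.4  78.6  18. ]
transmitter 0.3 [177. 232.] [460.9 -92.5  18. ]
[197 152  60  62 860] ((456.046875, -90.95152282714844), 32.11257553100586)
```

View pics/m2.png

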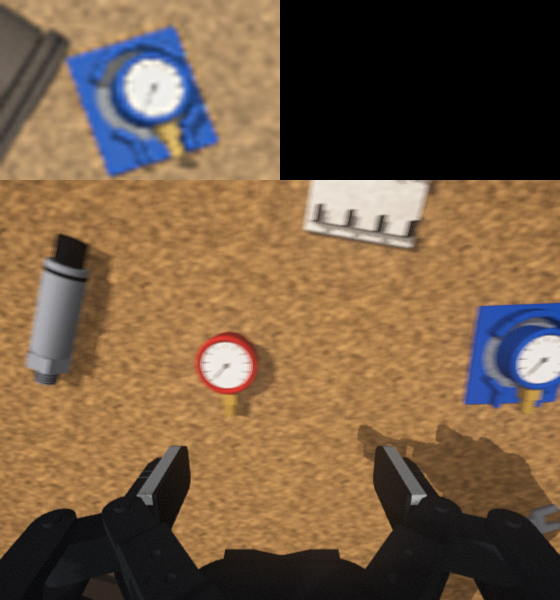

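```bash
python3 - <<'E'
from h import *
print(ang(W(233,231,16),(456,-91)),ang(W(233,231,16),W(183,228,32)))
print("blue dial",W(178,544,38), "top", ray((190+89/4,370+154/4),38,get_calibration("top")))
E
```

```text
19.2 18.0
blue dial [ 571.4 -376.3   38. ] top [ 570.1 -380.    38. ]
```

The blue gauge sits in its nest with the stem in the channel. Next is the red gauge, at wrist pixel (183,227).

play_rows([
  [[-9,22,-10,0,0,-1,85],[-18,45,-40,0,0,-2,85],[-18,45,-80,0,0,-2,85],[-18,45,-120,0,0,-2,85],[-18,45,-155,0,0,-2,85],[-18,45,-180,0,0,-2,85],[-18,45,-195,0,0,-2,85],[-18,45,-203,0,0,-2,85]],
])

```text
time_s: 6.83
tcp_pos: [459.4, -99.2, -5.9]
tcp_rot: [[0.948, 0.317, -0.015], [0.317, -0.948, 0.01], [-0.011, -0.014, -1.0]]
ft_force: [-0.5, -0.2, 0.5]
width: 0.996
```

play_rows([
  [[-3,7,1,0,0,0,85],[-3,7,1,0,0,0,85],[-3,7,1,0,0,0,60],[-3,7,1,0,0,0,50],[-3,7,1,0,0,0,50],[-3,7,1,0,0,0,50],[-3,7,1,0,0,0,50],[-3,7,1,0,0,0,50]],
], grip_force=45)

```text
time_s: 7.5
tcp_pos: [458.0, -92.9, -3.1]
tcp_rot: [[0.948, 0.317, -0.012], [0.317, -0.948, 0.009], [-0.008, -0.012, -1.0]]
ft_force: [-1.3, 1.3, 5.8]
width: 0.712
```

play_rows([
  [[0,0,35,0,0,0,50],[4,5,75,0,0,1,50],[26,32,100,0,0,1,50],[50,64,125,0,0,2,50],[75,96,150,0,0,2,50],[100,128,170,0,0,2,50],[125,160,183,0,0,2,50],[150,192,185,0,0,2,50]],
])

```text
time_s: 8.17
tcp_pos: [600.5, 88.5, 183.2]
tcp_rot: [[0.937, 0.35, -0.007], [0.35, -0.937, 0.008], [-0.004, -0.01, -1.0]]
ft_force: [2.0, -1.4, -1.7]
width: 0.711
```

play_rows([
  [[15,20,0,0,0,0,50],[25,32,0,0,0,0,50],[25,32,0,0,0,0,50],[25,32,0,0,0,0,50],[25,32,0,0,0,0,50],[25,32,0,0,0,0,50],[25,32,0,0,0,0,50],[25,32,0,0,0,0,50]],
])

```text
time_s: 8.83
tcp_pos: [625.1, 119.6, 183.1]
tcp_rot: [[0.937, 0.349, -0.007], [0.349, -0.937, 0.008], [-0.004, -0.01, -1.0]]
ft_force: [-0.5, 0.4, -1.5]
width: 0.712
```

```bash
cat >> h.py <<'E'
def floor(name):
    im=cv2.imread(f"pics/{name}.png"); h=cv2.cvtColor(im,cv2.COLOR_BGR2HSV); m=cv2.inRange(h,(0,0,60),(179,50,220))
    n,l,s,ce=cv2.connectedComponentsWithStats(m)
    for i in range(1,n):
        if s[i,4]>1500:
            q=np.argwhere(l==i); w=np.array([W(*p,6)[:2] for p in q],np.float32); print("grey",s[i],cv2.minEnclosingCircle(w),cv2.minAreaRect(w))
E
python3 - <<'E'
from h import *
look("w4",("nest_red",6)); floor("w4")
E
```

```text
tcp [625.2 119.7 183.2] yaw 20.4
nest_red 0.72 [157. 274.] [644.3 136.    6. ]
grey [ 235  120   76   75 4501] ((642.2872924804688, 137.2888946533203), 38.06925582885742) ((642.6016845703125, 137.3900146484375), (74.33563232421875, 75.29031372070312), 20.492328643798828)
grey [   0  132   54   72 2650] ((540.9440307617188, 378.20086669921875), 37.3707160949707) ((540.4912719726562, 367.5350036621094), (71.03669738769531, 53.05975341796875), 4.899059295654297)
grey [ 223  298  116   62 4256] ((473.498046875, 65.30734252929688), 69.33267211914062) ((446.1181640625, 65.27482604980469), (81.61927795410156, 137.7082061767578), 0.18190188705921173)
```

View pics/w4.png

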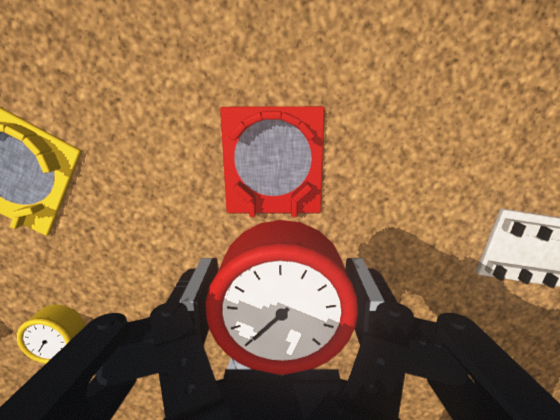

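play_rows([
  [[9,9,-20,0,0,0,50],[17,18,-55,0,0,0,50],[17,18,-95,0,0,0,50],[17,18,-130,0,0,0,50],[17,18,-155,0,0,0,50],[17,18,-168,0,0,0,50],[17,18,-175,0,0,0,50],[17,18,-178,0,0,0,50]],
])

```text
time_s: 9.6
tcp_pos: [642.3, 137.6, 4.8]
tcp_rot: [[0.937, 0.349, -0.007], [0.349, -0.937, 0.008], [-0.004, -0.01, -1.0]]
ft_force: [-0.3, 0.6, -0.9]
width: 0.714
```

play_rows([
  [[0,0,-1,0,0,0,50],[0,0,-2,0,0,0,50],[0,0,-2,0,0,0,50],[0,0,-2,0,0,0,70],[0,0,-2,0,0,0,80],[0,0,-2,0,0,0,80],[0,0,15,0,0,0,80],[0,0,50,0,0,0,80]],
])

```text
time_s: 10.27
tcp_pos: [638.4, 137.3, 50.3]
tcp_rot: [[0.937, 0.348, -0.018], [0.349, -0.937, 0.007], [-0.014, -0.013, -1.0]]
ft_force: [-0.6, -0.3, -0.7]
width: 0.936
```

play_rows([
  [[0,2,40,0,0,0,85],[-15,10,75,0,0,3,85],[-50,31,110,0,0,6,85],[-85,52,135,0,0,9,85],[-120,74,145,0,0,12,85],[-155,95,150,0,0,15,85],[-190,117,150,0,0,16,85],[-225,138,150,0,0,16,85]],
])

```text
time_s: 10.93
tcp_pos: [426.1, 268.0, 202.0]
tcp_rot: [[0.805, 0.593, -0.015], [0.594, -0.805, 0.003], [-0.01, -0.012, -1.0]]
ft_force: [0.9, 1.5, 0.7]
width: 0.997
```

play_rows([
  [[-30,20,0,0,0,0,85],[-50,32,0,0,0,0,85],[-50,32,0,0,0,0,85],[-50,32,0,0,0,0,85],[-50,32,0,0,0,0,85],[-50,32,0,0,0,0,85],[-50,32,0,0,0,0,85],[-50,32,0,0,0,0,85]],
])

```text
time_s: 11.6
tcp_pos: [377.0, 299.4, 201.9]
tcp_rot: [[0.806, 0.592, -0.015], [0.592, -0.806, 0.003], [-0.011, -0.012, -1.0]]
ft_force: [-0.4, 0.4, 0.0]
width: 0.996
```

```bash
python3 - <<'E'
from h import *
look("w5",("gauge_yellow",0))
im=cv2.imread("pics/w5.png");h=cv2.cvtColor(im,cv2.COLOR_BGR2HSV)
m=cv2.inRange(h,(22,180,120),(35,255,255))
n,l,s,ce=cv2.connectedComponentsWithStats(m)
for i in range(1,n):
    if s[i,4]>100: 
        q=np.argwhere(l==i); w=np.array([W(*p,30)[:2] for p in q],np.float32); print(s[i],cv2.minEnclosingCircle(w))
t=snapshot("top")
o=np.zeros((600,560,3),np.uint8); o[:200,:280]=cv2.resize(t[158:208,223:293],(280,200),interpolation=cv2.INTER_CUBIC); o[180:600]=im; cv2.imwrite("pics/m3.png",o)
E
```

```text
tcp [376.9 299.5 201.8] yaw 36.3
gauge_yellow 0.59 [180. 267.] [360.3 310.    0. ]
[252   0  18   9 101] ((491.95001220703125, 408.6000061035156), 7.215541839599609)
[ 263    0  118   70 2889] ((518.728759765625, 364.2674560546875), 49.74272537231445)
[235 155  60  62 922] ((360.8377990722656, 310.744384765625), 32.17217254638672)
```

View pics/m3.png

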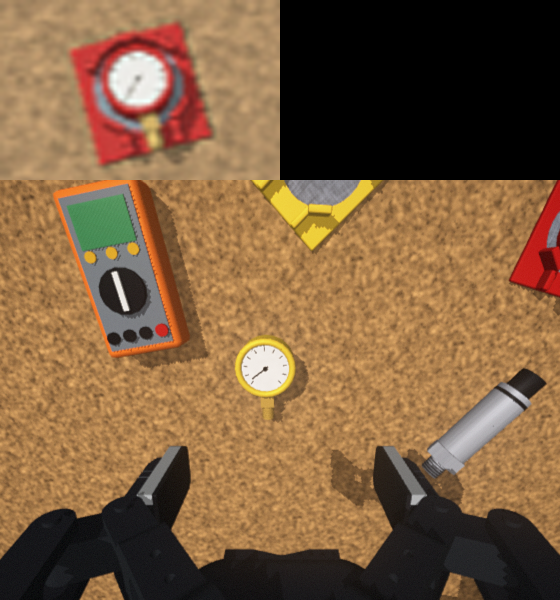

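play_rows([
  [[-8,6,-10,0,0,-1,85],[-16,11,-45,0,0,-1,85],[-16,11,-85,0,0,-1,85],[-16,11,-125,0,0,-1,85],[-16,11,-160,0,0,-1,85],[-16,11,-185,0,0,-1,85],[-16,11,-200,0,0,-1,85],[-16,11,-205,0,0,-1,85]],
])

```text
time_s: 12.42
tcp_pos: [358.5, 309.2, -6.3]
tcp_rot: [[0.816, 0.578, -0.021], [0.578, -0.816, 0.0], [-0.017, -0.013, -1.0]]
ft_force: [-0.8, -0.4, 1.2]
width: 0.993
```

play_rows([
  [[0,0,0,0,0,0,70],[0,0,0,0,0,0,50],[0,0,0,0,0,0,50],[0,0,0,0,0,0,50],[0,0,0,0,0,0,50],[0,0,0,0,0,0,50],[0,0,0,0,0,0,50],[0,0,0,0,0,0,50]],
], grip_force=45)

```text
time_s: 13.08
tcp_pos: [359.9, 309.9, -4.8]
tcp_rot: [[0.816, 0.578, -0.018], [0.579, -0.816, 0.002], [-0.014, -0.012, -1.0]]
ft_force: [0.8, -0.9, 5.9]
width: 0.717
```

play_rows([
  [[0,0,40,0,0,0,50],[0,0,80,0,0,-6,50],[20,6,120,0,0,-13,50],[55,18,150,0,0,-20,50],[90,30,175,0,0,-27,50],[125,42,187,0,0,-34,50],[160,53,187,0,0,-40,50],[170,56,187,0,0,-45,50]],
])

```text
time_s: 13.75
tcp_pos: [534.7, 367.1, 183.8]
tcp_rot: [[0.985, -0.174, -0.006], [-0.174, -0.985, 0.017], [-0.009, -0.015, -1.0]]
ft_force: [-0.6, -0.9, -2.2]
width: 0.711
```

play_rows([
  [[0,0,0,0,0,0,50],[0,0,0,0,0,0,50],[0,0,0,0,0,0,50],[0,0,0,0,0,0,50],[0,0,0,0,0,0,50],[0,0,0,0,0,0,50],[0,0,0,0,0,0,50],[0,0,0,0,0,0,50]],
])

```text
time_s: 14.42
tcp_pos: [534.3, 367.1, 184.0]
tcp_rot: [[0.985, -0.173, -0.006], [-0.173, -0.985, 0.017], [-0.009, -0.015, -1.0]]
ft_force: [0.4, 1.1, -2.4]
width: 0.714
```

```bash
python3 - <<'E'
from h import *
look("w6",("nest_yellow",6)); floor("w6")
E
```

```text
tcp [534.4 367.1 184. ] yaw -10.0
nest_yellow 0.89 [170. 103.] [575.9 547.1   6. ]
nest_yellow 0.69 [173. 272.] [543.2 377.8   6. ]
grey [ 235  138   75   72 4214] ((541.896240234375, 378.0472412109375), 37.93764877319336) ((541.6195068359375, 378.3290100097656), (75.31060791015625, 74.1292495727539), 53.857940673828125)
grey [ 222  266  120   85 6604] ((378.7945861816406, 397.3690185546875), 70.8683853149414) ((370.9784851074219, 396.6185302734375), (114.65013122558594, 141.72967529296875), 5.462682247161865)
```

View pics/w6.png

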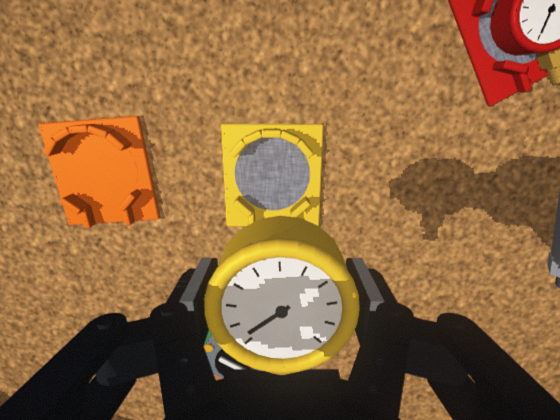

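play_rows([
  [[8,11,-20,0,0,0,50],[8,11,-55,0,0,0,50],[8,11,-95,0,0,0,50],[8,11,-130,0,0,0,50],[8,11,-155,0,0,0,50],[8,11,-168,0,0,0,50],[8,11,-176,0,0,0,50],[8,11,-180,0,0,0,50]],
])

```text
time_s: 15.18
tcp_pos: [542.7, 378.2, 3.5]
tcp_rot: [[0.985, -0.174, -0.006], [-0.173, -0.985, 0.017], [-0.009, -0.015, -1.0]]
ft_force: [0.2, -0.0, -2.6]
width: 0.714
```

play_rows([
  [[0,0,-1,0,0,0,50],[0,0,-2,0,0,0,50],[0,0,-2,0,0,0,50],[0,0,-2,0,0,0,70],[0,0,-2,0,0,0,80],[0,0,-2,0,0,0,80],[0,0,15,0,0,0,80],[0,0,50,0,0,0,80]],
])

```text
time_s: 15.85
tcp_pos: [539.3, 376.4, 49.2]
tcp_rot: [[0.985, -0.174, -0.015], [-0.174, -0.985, 0.012], [-0.017, -0.009, -1.0]]
ft_force: [0.2, -0.5, -0.5]
width: 0.935
```

play_rows([
  [[0,0,40,0,0,0,85],[-5,-15,75,0,0,3,85],[-16,-50,110,0,0,7,85],[-28,-90,135,0,0,7,85],[-40,-130,145,0,0,7,85],[-52,-170,150,0,0,7,85],[-64,-210,150,0,0,7,85],[-76,-250,150,0,0,7,85]],
])

```text
time_s: 16.52
tcp_pos: [468.0, 141.0, 201.0]
tcp_rot: [[0.999, -0.052, -0.013], [-0.051, -0.999, 0.011], [-0.013, -0.01, -1.0]]
ft_force: [0.9, 0.7, -0.2]
width: 0.993
```

play_rows([
  [[-10,-35,0,0,0,0,85],[-10,-35,0,0,0,0,85],[-10,-35,0,0,0,0,85],[-10,-35,0,0,0,0,85],[-10,-35,0,0,0,0,85],[-10,-35,0,0,0,0,85],[-10,-35,0,0,0,0,85],[-10,-35,0,0,0,0,85]],
])

```text
time_s: 17.18
tcp_pos: [458.0, 106.8, 200.8]
tcp_rot: [[0.999, -0.05, -0.013], [-0.05, -0.999, 0.011], [-0.014, -0.01, -1.0]]
ft_force: [-0.4, 0.4, 0.3]
width: 0.996
```

```bash
python3 - <<'E'
from h import *
look("w7",("transmitter",18))
im=cv2.imread("pics/w7.png")
t=snapshot("top")
o=np.zeros((600,560,3),np.uint8); o[:200,:280]=cv2.resize(t[175:225,152:222],(280,200),interpolation=cv2.INTER_CUBIC); o[180:600]=im; cv2.imwrite("pics/m4.png",o)
E
```

```text
tcp [458.  106.7 200.8] yaw -2.9
transmitter 0.93 [187. 312.] [446.8  76.9  18. ]
```

View pics/m4.png

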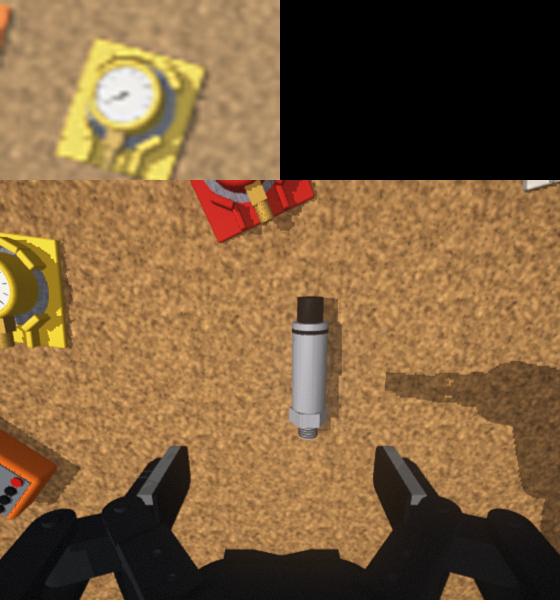

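```bash
python3 - <<'E'
from h import *
a=W(258,308,18);b=W(117,311,18);print(a,b,ang(a,b),"org",(a+(b-a)*80/150))
c=W(149,310,36);d=W(230,307,36);print("body",c,d,(c+d)/2)
E
```

```text
[363.4  82.9  18. ] [517.2  76.4  18. ] -2.4 org [445.42666667  79.43333333  18.        ]
body [489.1  79.3  36. ] [405.6  84.2  36. ] [447.35  81.75  36.  ]
```

play_rows([
  [[-11.5,-27,-10,0,0,0,85],[-11.5,-27,-45,0,0,0,85],[-11.5,-27,-85,0,0,0,85],[-11.5,-27,-125,0,0,0,85],[-11.5,-27,-160,0,0,0,85],[-11.5,-27,-183,0,0,0,85],[-11.5,-27,-195,0,0,0,85],[-11.5,-27,-199.5,0,0,0,85]],
])

```text
time_s: 18.0
tcp_pos: [444.3, 79.5, -1.4]
tcp_rot: [[0.999, -0.051, -0.019], [-0.05, -0.999, 0.011], [-0.019, -0.01, -1.0]]
ft_force: [-0.0, 0.3, -0.4]
width: 0.993
```

play_rows([
  [[0,0,0,0,0,0,65],[0,0,0,0,0,0,45],[0,0,0,0,0,0,25],[0,0,0,0,0,0,20],[0,0,0,0,0,0,20],[0,0,0,0,0,0,20],[0,0,0,0,0,0,20],[0,0,0,0,0,0,20]],
], grip_force=60)

```text
time_s: 18.67
tcp_pos: [445.7, 79.7, 0.3]
tcp_rot: [[0.999, -0.051, -0.016], [-0.051, -0.999, 0.011], [-0.016, -0.01, -1.0]]
ft_force: [-1.0, 1.6, 6.8]
width: 0.401
```

play_rows([
  [[0,0,40,0,0,0,20],[5,-6,80,0,0,2,20],[25,-31,115,0,0,5,20],[50,-62,145,0,0,8,20],[75,-94,170,0,0,11,20],[100,-125,185,0,0,13,20],[125,-156,195,0,0,13,20],[150,-187,200,0,0,13,20]],
])

```text
time_s: 19.33
tcp_pos: [585.5, -95.0, 198.3]
tcp_rot: [[0.984, 0.175, -0.016], [0.175, -0.984, 0.007], [-0.015, -0.01, -1.0]]
ft_force: [1.0, 0.1, -5.1]
width: 0.402
```

play_rows([
  [[20,-25,0,0,0,0,20],[30,-38,0,0,0,0,20],[30,-38,0,0,0,0,20],[30,-38,0,0,0,0,20],[30,-38,0,0,0,0,20],[30,-38,0,0,0,0,20],[30,-38,0,0,0,0,20],[30,-38,0,0,0,0,20]],
])

```text
time_s: 20.0
tcp_pos: [615.1, -132.0, 198.2]
tcp_rot: [[0.984, 0.176, -0.016], [0.177, -0.984, 0.007], [-0.015, -0.01, -1.0]]
ft_force: [0.3, -0.1, -4.2]
width: 0.399
```

```bash
python3 - <<'E'
from h import *
look("w8",("rest",0))
E
```

```text
tcp [ 615.2 -132.2  198.4] yaw 10.2
rest 0.75 [149. 318.] [ 648.  -163.6    0. ]
```

View pics/w8.png

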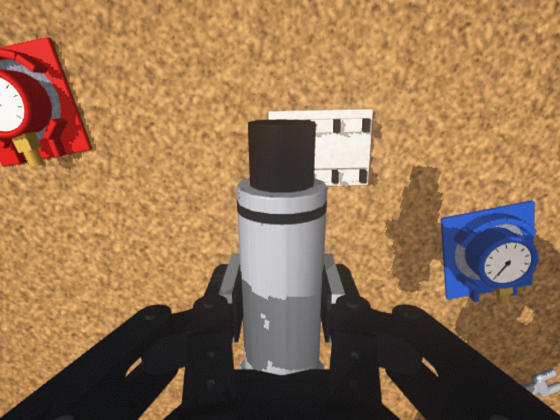

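play_rows([
  [[-7,35,0,0,0,0,20],[-14,75,0,0,0,0,20],[-14,75,0,0,0,0,20],[-14,75,0,0,0,0,20],[-14,75,0,0,0,0,20],[-14,75,0,0,0,0,20],[-14,75,0,0,0,0,20],[-14,75,0,0,0,0,20]],
])

```text
time_s: 20.77
tcp_pos: [601.5, -58.3, 198.5]
tcp_rot: [[0.984, 0.175, -0.016], [0.175, -0.985, 0.007], [-0.014, -0.009, -1.0]]
ft_force: [0.9, -0.0, -4.7]
width: 0.399
```

```bash
python3 - <<'E'
from h import *
look("w9",("rest",0))
r,c=proj((645,-165,15),np.load("cal.npy",allow_pickle=True).item()); r=int(r);c=int(c);r0=max(r-60,0);c0=min(c-80,400); print(r0,c0)
im=cv2.imread("pics/w9.png"); cv2.imwrite("pics/m5.png",cv2.resize(im[r0:r0+120,c0:c0+160],(800,600),interpolation=cv2.INTER_CUBIC))
E
```

```text
tcp [601.5 -58.2 198.4] yaw 10.1
rest 0.58 [149. 388.] [ 647.1 -162.9    0. ]
94 314
```

View pics/m5.png

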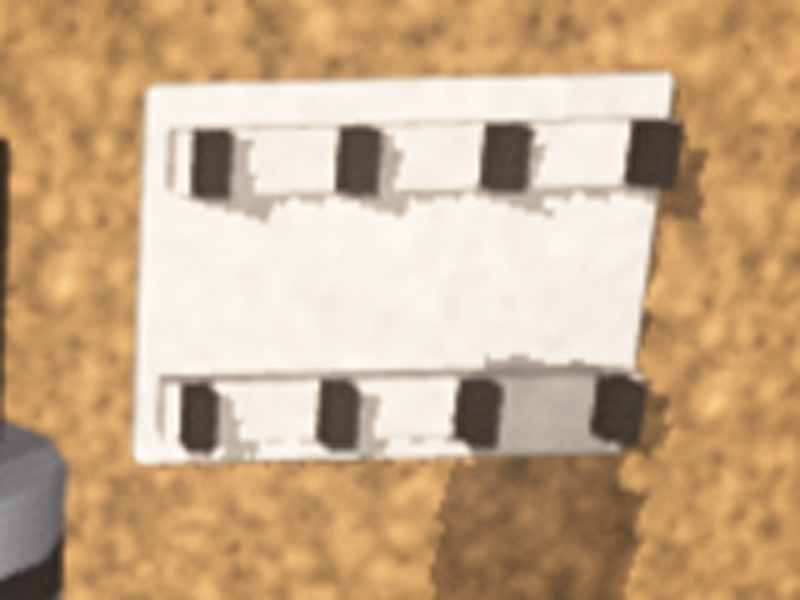

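```bash
python3 - <<'E'
from h import *
f=lambda x,y,z:W(94+y/5,314+x/5,z)
B=[f(*p,27) for p in [(213,163),(360,160),(508,157),(657,154)]];F=[f(*p,27) for p in [(200,417),(340,415),(482,412),(620,410)]]
print(B,F,np.mean(B+F,0)); print(ang(B[3],B[0])-90,ang(F[3],F[0])-90,ang(np.mean(F,0),np.mean(B,0)),np.linalg.norm(np.mean(B,0)-np.mean(F,0)),np.linalg.norm(B[3]-B[0]))
C=[f(*p,8) for p in [(148,87),(672,74),(135,462)]];print(C,(C[1]+C[2])/2,ang(C[1],C[0])-90,ang(C[2],C[0]))
E
```

```text
[array([ 665.3, -118. ,   27. ]), array([ 670.7, -145.2,   27. ]), array([ 676.1, -172.5,   27. ]), array([ 681.6, -199.9,   27. ])] [array([ 616.8, -127.7,   27. ]), array([ 622.1, -155.1,   27. ]), array([ 627.7, -182.6,   27. ]), array([ 632.9, -209.4,   27. ])] [ 649.15 -163.8    27.  ]
11.299999999999997 11.099999999999994 11.4 49.52920855414505 83.50628718845068
[array([ 676.3, -106. ,    8. ]), array([ 696.8, -206.9,    8. ]), array([ 600.8, -121.5,    8. ])] [ 648.8 -164.2    8. ] 11.5 11.6
```

play_rows([
  [[15,-35,0,0,0,1.2,20],[31,-70,0,0,0,1.2,20],[47.5,-106,0,0,0,1.2,20],[47.5,-106,-35,0,0,1.2,20],[47.5,-106,-75,0,0,1.2,20],[47.5,-106,-105,0,0,1.2,20],[47.5,-106,-110,0,0,1.2,20],[47.5,-106,-110,0,0,1.2,20]],
])

```text
time_s: 21.53
tcp_pos: [646.5, -163.5, 84.6]
tcp_rot: [[0.981, 0.195, -0.023], [0.195, -0.981, 0.009], [-0.021, -0.014, -1.0]]
ft_force: [-0.1, 0.3, -4.5]
width: 0.405
```

play_rows([
  [[0,0,-20,0,0,0,20],[0,0,-40,0,0,0,20],[0,0,-50,0,0,0,20],[0,0,-56,0,0,0,20],[0,0,-58,0,0,0,20],[0,0,-58,0,0,0,20],[0,0,-58,0,0,0,20],[0,0,-58,0,0,0,20]],
])

```text
time_s: 22.2
tcp_pos: [647.7, -164.0, 28.4]
tcp_rot: [[0.981, 0.195, -0.021], [0.195, -0.981, 0.008], [-0.019, -0.012, -1.0]]
ft_force: [-0.2, 0.4, -4.6]
width: 0.405
```

play_rows([
  [[1,0,-1,0,0,0,20],[1,0,-2,0,0,0,20],[1,0,-3,0,0,0,20],[1,0,-4,0,0,0,20],[1,0,-4,0,0,0,20],[1,0,-4,0,0,0,20],[1,0,-4,0,0,0,20],[1,0,-4,0,0,0,20]],
])

```text
time_s: 22.87
tcp_pos: [648.6, -163.9, 24.2]
tcp_rot: [[0.981, 0.195, -0.021], [0.195, -0.981, 0.008], [-0.019, -0.012, -1.0]]
ft_force: [-0.1, -0.1, -4.5]
width: 0.401
```

Not touching yet, so I'll lower it a bit more.

play_rows([
  [[0,0,-0.5,0,0,0,20],[0,0,-1,0,0,0,20],[0,0,-1.5,0,0,0,20],[0,0,-1.5,0,0,0,20],[0,0,-1.5,0,0,0,20],[0,0,-1.5,0,0,0,20],[0,0,-1.5,0,0,0,20],[0,0,-1.5,0,0,0,20]],
])

```text
time_s: 23.53
tcp_pos: [648.8, -164.0, 24.0]
tcp_rot: [[0.981, 0.195, -0.021], [0.195, -0.981, 0.008], [-0.019, -0.012, -1.0]]
ft_force: [-5.9, 1.7, 5.3]
width: 0.402
```

Contact: the vertical force rose from −4.5 to +5.3 N. I'll open the fingers slowly, then retreat upwards.

play_rows([
  [[0,0,0,0,0,0,36],[0,0,0,0,0,0,42],[0,0,0,0,0,0,50],[0,0,0,0,0,0,58],[0,0,0,0,0,0,65],[0,0,0,0,0,0,65],[0,0,0,0,0,0,65],[0,0,0,0,0,0,65]],
])

```text
time_s: 24.2
tcp_pos: [648.8, -164.0, 23.9]
tcp_rot: [[0.981, 0.195, -0.021], [0.195, -0.981, 0.008], [-0.019, -0.012, -1.0]]
ft_force: [0.4, -0.3, 0.2]
width: 0.758
```

play_rows([
  [[0,0,15,0,0,0,65],[0,0,35,0,0,0,65],[0,0,70,0,0,0,65],[0,0,110,0,0,0,65],[-20,0,150,0,0,0,65],[-40,10,170,0,0,0,65],[-40,10,170,0,0,0,65],[-40,10,170,0,0,0,65]],
])

```text
time_s: 24.87
tcp_pos: [609.6, -154.2, 197.6]
tcp_rot: [[0.981, 0.196, -0.015], [0.196, -0.981, 0.006], [-0.014, -0.009, -1.0]]
ft_force: [0.8, -0.0, 0.4]
width: 0.762
```

```bash
python3 - <<'E'
from h import *
look("w10",("transmitter",41.6))
t=snapshot("top"); s=snapshot("scene"); im=cv2.imread("pics/w10.png")
o=np.zeros((600,800,3),np.uint8)
o[:300,:400]=cv2.resize(im,(400,300))
o[:300,400:]=cv2.resize(t[150:300,130:430],(400,200),interpolation=cv2.INTER_CUBIC).repeat(1,0) if 0 else cv2.resize(s[140:365,140:440],(400,300),interpolation=cv2.INTER_CUBIC)
o[300:,:]=cv2.resize(t[150:300,120:455],(800,300),interpolation=cv2.INTER_CUBIC)
cv2.imwrite("pics/m6.png",o)
E
```

```text
tcp [ 608.9 -154.   195.1] yaw 11.3
transmitter 0.58 [145. 305.] [ 650.5 -166.8   41.6]
```

View pics/m6.png

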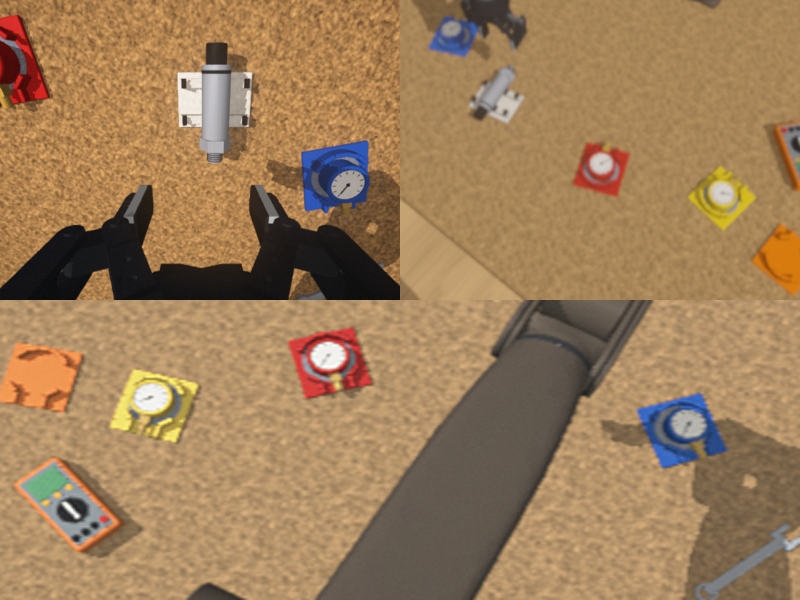

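```bash
python3 - <<'E'
from cell import *
print(job_done())
E
```

```text
the job is handed in; nothing more can be done
None
```

The job is handed in at about 25 s of robot time. The blue, red and yellow gauges each lie dial up in the nest of their own colour, with the stem in the channel. The transmitter lies in the middle groove of the rest.

- **Forces:** The reported wrist force stayed below about 8 N. Each gauge was lowered to within about a millimetre of its nest floor before I released it. The transmitter was lowered until the force showed contact with the rest.
- **Final pictures:** The last wrist, scene and top views show all four in place, with the multimeter, the wrench and the orange look-alike nest where they were. In the last top view the arm hid the rest, so the transmitter was checked only in the wrist and scene views; its origin measured about 3 mm from the centre of the rest.
- **Disagreement:** The wrist and top cameras differed by about 4 mm on the blue dial's position. Both readings are within the nest's 8 mm play. I judged that the gauges lie flat from the pictures and did not measure it separately.

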